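Rock the vial gate over to empty it, then set it back

ROBOT

A 6-joint arm with a two-finger parallel gripper is mounted at the origin on the work surface. World frame = base frame: x ahead of the robot, y to its left, z up, the work surface at z = 0. Lengths are in m, angles in rad, forces in N, time in s.
With the tool pointing down it reaches from about 0.3 to 0.85 m from the base axis. Payload 5.4 kg.
Tool frame: the origin (TCP) lies at the very end of the fingers, on their centre line; the grasp point (between the pads) lies 19 mm behind it; x points along the fingers, z is the direction in which the jaws open and shut, and the axes are right-handed (so a half turn about x gives the same grasp; the last joint's range is limited). The gripper opens to 85 mm and grips with 20 to 120 N. Pads are 22 mm wide; open, the fingers measure 114 mm over their backs; the gripper's body (76 mm by 85 mm) begins 54 mm behind the grasp point. The pads swing forward as they close: fully open they stand 13 mm farther back than shut.
Start: joints at [-1.501, 0.158, 1.597, -0, 1.386, -0.21], TCP at [0.159, -0.553, 0.204] pointing down, gripper open.
Joint ranges: [-2.91, 2.91], [-0.94, 2.29], [0.18, 2.7], [-1.29, 4.43], [0.17, 2.64], [-3, 3]. Speed limits (rad/s): [2.57, 2.57, 3.14, 3.14, 3.14, 3.14].

INTERFACE

Orientations are given as a 3x3 rotation matrix whose columns are the frame's x, y, z axes.
In Python, from bench import ctrl gives the robot as it stands.
- The arm moves only by the shell command python3 -m crank 'ROWS' [OPENING] [FORCE]. ROWS is JSON, a list of rows, each a list of 4 numbers: the shift along the tool's x, y, z in mm, then the turn about the tool's x in degrees. A call has 1 to 8 rows; each row shifts and turns the pose as measured when the row begins, along the tool's axes as they then stand; what a row does not reach is not made up. A row lasts 1/12 s, in which the tool goes at most 41.7 mm and 7.16 degrees, less where a joint would pass 70% of its speed; a pose out of reach is approached as far as the arm can. A call with a gripper value outside its range is refused whole. OPENING is the finger opening in mm, from 0 to 85.4, set as the call begins (- or left out, the last holds). The fingers move at their own pace and stop on an object; FORCE is the grip in N (left out, the last holds). Time passes only in rows, so rows that do not move let the fingers close. It gives the time, the measured TCP pose, the force and the opening at its end, in the units of the state.
- ctrl.get_state(): the state, without advancing time (a new reading comes with each control period).
- ctrl.camera(name): name is "side" or "top"; returns a dict with "color" (480x640x3 uint8, blue, green, red), "depth" (480x640 float32, m along the optical axis (not along the pixel's ray), 0 where there is no reading), "intrinsics" (3x3 intrinsics, pixels), "cam_to_world" (4x4, takes a point from camera to world coordinates). Camera axes: x right, y up, looking along -z (the intrinsics and any distortion apply to the point x, -y, -z); pixel columns grow to the right and rows downward; lengths in m; the calibration is good to about 2 mm. A picture is of the moment at which its call begins.
- ctrl.sign_off(): hands the job in, once; it reports no verdict.
The state is a dict: "time": time; "joint_pos": joint angles; "joint_velocities": joint speeds; "joint_efforts": joint torques, N m; "ee_pos": TCP position; "orientation": TCP orientation; "ft_force": force on the tool from outside, world axes, zero at the start; "moment": the same for the moment, N m; "grip_width": opening from 0.0 (shut) to 1.0 (fully open).
Only numpy, scipy, OpenCV 4.12 (cv2) and the standard library are available. Lean on these libraries where they do the work, as an engineer would, in place of code of your own. Each camera call takes 0.05 s, during which the arm holds its last target. There are 200 camera calls.

TASK

Three pill vials are waiting on the seesaw gate, held back by the orange shutter. With a fingertip press down the raised blue tab so the gate rocks over its pivot and all the vials roll down into the green chute; then press the other blue tab so that the gate rocks fully back to the shutter side, ready for the next batch. Do not touch or lift the vials, and leave the pill bottle, carton and jar standing where they are.

Things in the scene. Friction and masses are not known exactly. Their poses are not given: they have to be found in the camera images.
- unit: the fixed vial-sorting stand, 110 x 500 mm base (6 mm thick grey plate), turned any way round on the table. Origin at the table under the middle of the gate's pivot; z up; y runs along the stand from the closed aluminium chute (-y, behind the orange shutter) to the open green chute (+y); x points to the side where the blue tabs stick out. The pivot lies along x at 75 mm height, between two dark cheeks 30 mm wide in y, outer faces at x = +-43 mm, top 79 mm high
- gate (a joint): tilt of the steel seesaw gate about its pivot, rad: 0 = resting with its end at the orange shutter down (start), 0.22 = level, 0.44 = fully over with its end at the green chute down. It turns freely with a little friction (about 0.01 N m plus slight damping), is a little top-heavy and so stays at whichever end it was rocked to; 1 to 2 N on a tab rocks it. The gate is a trough 210 mm long, 60 mm wide inside, open at both ends, side walls 14 mm above its floor
- tab_open (a point): centre of the top face of the blue tab (50 mm along unit x, 36 mm along unit y, 6 mm thick) at the green-chute end of the gate; moves with the gate: about 110 mm above the table at joint 0, 74 mm at joint 0.44. It lies 57 mm out in unit x, 82 mm from the pivot along the gate, its inner edge 23 mm away at the outside of the trough wall, with open space above, below (down to the base and table) and on the outer side
- tab_shut (a point): the same on the equal blue tab at the orange-shutter end: about 74 mm above the table at joint 0, 110 mm at joint 0.44
- open_chute (a point): a point over the floor of the green chute, halfway along it. The chute is a 60 mm wide sloping lane from unit y = 110 mm (floor 60 mm high) to its end wall at y = 241 mm (floor 33 mm high); the rolled-off vials collect in it against the end wall
- shutter (a point): middle of the top edge, 105 mm above the table, of the fixed orange shutter plate (72 mm along unit x, 4 mm thick) that closes the other chute
- vial0: a white pill vial with a blue band and white cap, a cylinder 28 mm in diameter and 56 mm long, 25 g, lying across the gate and free to roll along it; origin at its middle, own x axis along the cylinder. Waits against the shutter
- vial1: a white pill vial with a blue band and white cap, a cylinder 28 mm in diameter and 56 mm long, 25 g, lying across the gate and free to roll along it; origin at its middle, own x axis along the cylinder. Waits in the middle
- vial2: a white pill vial with a blue band and white cap, a cylinder 28 mm in diameter and 56 mm long, 25 g, lying across the gate and free to roll along it; origin at its middle, own x axis along the cylinder. Waits nearest the pivot
- pill_bottle: bystander: white capped bottle with a blue label, 46 mm in diameter, 85 mm high, standing; origin at the centre of its underside
- carton: bystander: plain white carton 40 x 60 x 80 mm high, standing; origin at the centre of its underside
- jar: bystander: amber jar with a black lid, 52 mm in diameter, 62 mm high, standing on the tab side; origin at the centre of its underside
Mind the look-alikes: they are no part of the job. Leave any yellow look-alike of the vial1 alone.

How it is judged:
On the way, in this order (a step that is already met when the one before it is completed fails the run):
1. the gate has been rocked over and all three vials have rolled down into the green chute (value of joint gate above 0.38 rad and y of vial0 in the frame of unit between 0.115 and 0.243 m and x of vial0 in the frame of unit between -0.032 and 0.032 m and height (world z) of each of vial0, vial1, vial2 above 0.03 m and y of vial1 in the frame of unit between 0.115 and 0.243 m and x of vial1 in the frame of unit between -0.032 and 0.032 m and y of vial2 in the frame of unit between 0.115 and 0.243 m and x of vial2 in the frame of unit between -0.032 and 0.032 m), for 0.2 s.
2. the gate has been rocked fully back to the shutter side (value of joint gate below 0.04 rad), for 0.2 s.
At the end, for the whole second after the job is handed in: All three vials lie at rest in the green chute (past its mouth at unit y = 115 mm, between its walls), and the gate rests back at the shutter side (joint below 0.04 rad) (value of joint gate below 0.04 rad and y of vial0 in the frame of unit between 0.115 and 0.243 m and x of vial0 in the frame of unit between -0.032 and 0.032 m and height (world z) of each of vial0, vial1, vial2 above 0.03 m and y of vial1 in the frame of unit between 0.115 and 0.243 m and x of vial1 in the frame of unit between -0.032 and 0.032 m and y of vial2 in the frame of unit between 0.115 and 0.243 m and x of vial2 in the frame of unit between -0.032 and 0.032 m and linear speed of each of vial0, vial1, vial2 below 0.03 m/s); the robot touches nothing.
It fails at once if a vial was handled: touched by the robot with over 1 N (contact force between any of the arm, the fingers and vial0 above 1 N or contact force between any of the arm, the fingers and vial1 above 1 N or contact force between any of the arm, the fingers and vial2 above 1 N).
It fails at once if a vial was lifted (its middle over 150 mm above the table) (height (world z) of any of vial0, vial1, vial2 above 0.15 m).
It fails at once if a bystander was moved by over 15 mm or tipped (distance of any of pill_bottle, carton, jar from where it was at the start of the episode above 0.015 m or angle between any of pill_bottle, carton, jar's own z axis and vertical above 0.3 rad).
It also fails if it takes over 48 s, if anything falls off the work surface, if the arm or the gripper's body presses on something with over 40 N, if the wrist force passes 120 N, or if a joint passes its speed limit or range.

## Working session

There is one attempt and no reset: what is moved stays moved. The work goes in short steps, Python scripts to look and compute and a shell command to move; the robot and the scene stay as the last step left them, time stands still between calls to the robot, and variables do not carry over. Pictures are saved under pics/ and viewed, about 8 in all and at most 12, crops included, and the job is handed in when it is done.

```bash
ls; mkdir -p pics; cat > h.py <<'E'
import numpy as np, cv2
from bench import ctrl
def grab(n,f):
    c=ctrl.camera(n); cv2.imwrite(f'pics/{f}.png',c['color']); np.savez(f'pics/{f}.npz',**c); return c
def world(c):
    d=c['depth']; K=np.array(c['intrinsics']); v,u=np.mgrid[:480,:640]
    p=np.stack([(u-K[0,2])/K[0,0]*d,-(v-K[1,2])/K[1,1]*d,-d],-1)
    T=np.array(c['cam_to_world']); return p@T[:3,:3].T+T[:3,3]
E
python3 - <<'E'
from h import *
s=ctrl.get_state(); print(s)
for n in('top','side'):
    c=grab(n,n+'0'); W=world(c); hsv=cv2.cvtColor(c['color'],cv2.COLOR_BGR2HSV)
    print(n,np.round(c['cam_to_world'],3).tolist(), np.round(c['intrinsics'],1).tolist())
    for nm,lo,hi in(('blue',(95,120,50),(130,255,255)),('orange',(5,150,120),(20,255,255)),('green',(40,80,50),(85,255,255)),('yellow',(22,120,100),(35,255,255))):
        m=cv2.inRange(hsv,lo,hi); k,l,st,ce=cv2.connectedComponentsWithStats(m)
        for i in range(1,k):
            if st[i,4]>40:
                q=W[(l==i)&(c['depth']>0)]
                print(nm,st[i].tolist(),np.round(np.median(q,0),3) if len(q) else None, np.round(np.ptp(q,0),3) if len(q) else None)
E
```

```text
pics
{'time': 0.0, 'joint_pos': array([-1.50107665e+00,  1.59092288e-01,  1.59825452e+00, -3.04814718e-05,
        1.38615879e+00, -2.10058875e-01]), 'joint_velocities': array([ 1.36645307e-03,  2.40646620e-04,  2.84067751e-05, -6.42680038e-04,
       -1.46000877e-04, -2.54663654e-06]), 'joint_efforts': array([-1.21483790e-03, -3.95996296e+01, -3.31432593e+01, -2.89346353e-04,
        8.27507669e-03,  1.05485626e-05]), 'ee_pos': array([ 0.15872827, -0.55197886,  0.20318148]), 'orientation': array([[-1.63152291e-04,  9.61115090e-01,  2.76148069e-01],
       [ 1.90620781e-03,  2.76147870e-01, -9.61113271e-01],
       [-9.99998170e-01,  3.69587776e-04, -1.87713925e-03]]), 'ft_force': array([-0.33854775,  0.25605797, -0.57642232]), 'moment': array([-0.04120363, -0.00134053, -0.00314573]), 'grip_width': 1.0006919825777825}
top [[0.002, 0.996, -0.091, 0.539], [-1.0, 0.003, 0.005, 0.013], [0.005, 0.091, 0.996, 0.908], [0.0, 0.0, 0.0, 1.0]] [[511.9, 0.0, 317.3], [0.0, 511.9, 242.6], [0.0, 0.0, 1.0]]
blue [266, 175, 33, 28, 547] [0.705 0.067 0.073] [0.046 0.053 0.013]
blue [304, 189, 26, 47, 
[... 637 characters left out ...]
18]
blue [73, 133, 14, 9, 78] [0.544 0.62  0.017] [0.019 0.018 0.021]
blue [37, 134, 38, 17, 201] [0.502 0.642 0.017] [0.037 0.08  0.022]
blue [317, 196, 27, 16, 250] [0.706 0.074 0.074] [0.105 0.065 0.102]
blue [221, 209, 30, 18, 364] [0.556 0.127 0.11 ] [0.042 0.049 0.018]
blue [317, 217, 50, 22, 406] [0.658 0.011 0.099] [0.078 0.04  0.02 ]
blue [377, 314, 14, 12, 71] [ 0.615 -0.116  0.025] [0.012 0.017 0.027]
orange [353, 195, 25, 29, 80] [0.709 0.007 0.105] [0.118 0.129 0.109]
green [130, 41, 111, 75, 2600] [0.801 0.589 0.07 ] [0.14  0.248 0.066]
green [133, 248, 108, 100, 5048] [0.439 0.112 0.056] [0.173 0.123 0.091]
yellow [338, 182, 31, 20, 324] [0.8   0.1   0.025] [0.128 0.082 0.103]
```

View pics/top0.png

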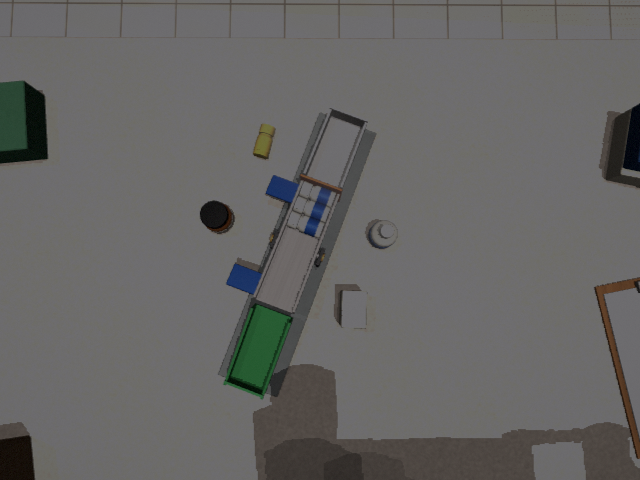

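View pics/side0.png

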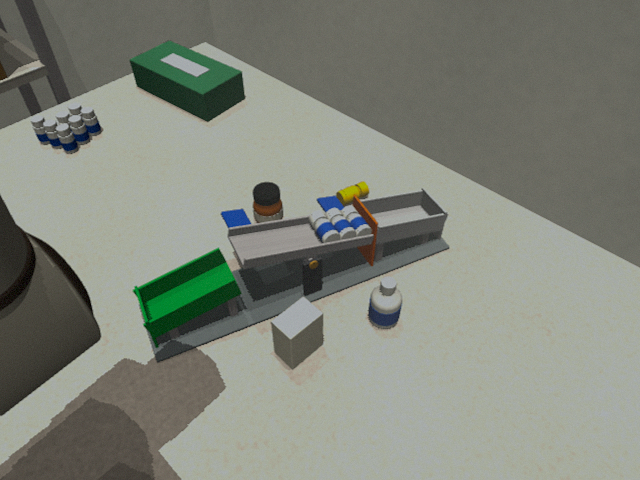

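The top view shows the stand running from the green chute at px (258,348) to the aluminium chute at (335,145).

Blue things in that view:
- (244,278), z≈0.108: the raised tab at the green end. This is tab_open.
- (282,189), z≈0.073: the low tab by the orange shutter. This is tab_shut.
- (318,210): the bands of the waiting vials.

The yellow vial at (264,141) is the look-alike and stays alone. The tabs are 160 mm apart against about 162 expected. I'll confirm in a crop and work out the shift.

```bash
python3 - <<'E'
from h import *
im=cv2.imread('pics/top0.png')[100:410,180:420]; cv2.imwrite('pics/crop.png',cv2.resize(cv2.convertScaleAbs(im,alpha=1.6),None,fx=1.9,fy=1.9,interpolation=cv2.INTER_CUBIC))
a=np.array([.555,.123]);b=np.array([.705,.067]);y=(a-b)/np.linalg.norm(a-b);x=np.array([y[1],-y[0]])
o=(a+b)/2-.057*x
c=dict(np.load('pics/top0.npz'));W=world(c)
for n,(u,v) in dict(jar=(215,214),bottle=(383,232),carton=(354,305),shutter=(320,183)).items():
    p=W[v,u];print(n,p.round(3),'unit',((p[:2]-o)@x).round(3),((p[:2]-o)@y).round(3))
s=ctrl.get_state();R=s['orientation'];p=s['ee_pos']
t1=np.r_[a+.006*x,.14];t2=np.r_[b+.006*x,.14]
print('o',o,x,y,t1,t2);print('d1 mm',((t1-p)@R*1e3).round(1),'d2',((t2-t1)@R*1e3).round(1))
print('yaw toolz vs x deg',np.degrees(np.arctan2(R[1,2],R[0,2])-np.arctan2(-x[1],-x[0])))
E
```

```text
jar [0.664 0.179 0.062] unit 0.147 -0.002
bottle [ 0.632 -0.098  0.084] unit -0.123 -0.07
carton [ 0.514 -0.051  0.08 ] unit -0.12 0.057
shutter [0.708 0.004 0.104] unit -0.001 -0.105
o [0.61006401 0.04160003] [0.34975417 0.93684151] [-0.93684151  0.34975417] [0.55709852 0.12862105 0.14      ] [0.70709852 0.07262105 0.14      ]
d1 mm [  64.4  570.8 -544.1] d2 [-1.000e-01  1.287e+02  9.520e+01]
yaw toolz vs x deg 36.50093775789071
```

View pics/crop.png

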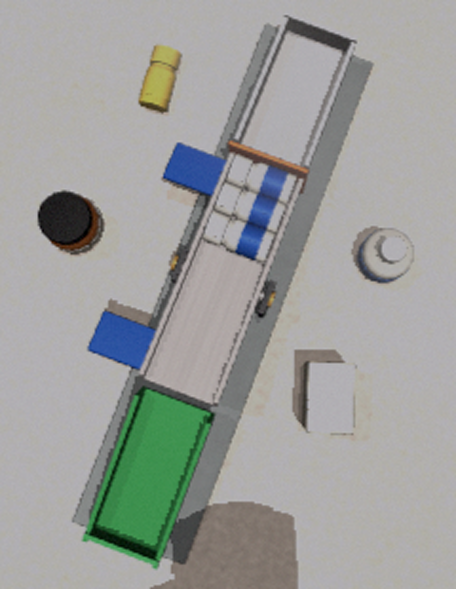

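The crop confirms it: the raised tab is at crop px (122,339) and the low tab at (194,168), with the shutter measured at unit (-1,-105), so the frame fits. Next I move above tab_open at a safe height with the fingers shut.

```bash
R='import numpy'
python3 -m crank '[[0,28,-27,0],[0,28,-27,0],[0,28,-27,0],[0,28,-27,0],[0,28,-27,0],[0,28,-27,0],[0,28,-27,0],[0,28,-27,0]]' 0 20
python3 -m crank '[[0,28,-27,0],[0,28,-27,0],[0,28,-27,0],[0,28,-27,0],[0,28,-27,0],[0,28,-27,0],[0,28,-27,0],[0,28,-27,0]]'
cat >> h.py <<'E'
def to(t):
    s=ctrl.get_state(); print('t',s['time'],s['ee_pos'].round(4),'F',s['ft_force'].round(2),'grip',round(s['grip_width'],3),'todo',((np.array(t)-s['ee_pos'])@s['orientation']*1e3).round(1))
T1=[.557,.129,.14]; T2=[.707,.073,.14]
E
python3 -c "from h import *; to(T1)"
```

```text
time: 0.77
ee_pos: [0.3152, -0.2752, 0.1984]
orientation: [[-0.003, 0.965, 0.263], [0.008, 0.263, -0.965], [-1.0, -0.001, -0.008]]
ft_force: [0.7, -0.6, 0.7]
grip_width: -0.0
time: 1.43
ee_pos: [0.4776, 0.0087, 0.1983]
orientation: [[-0.003, 0.965, 0.262], [0.008, 0.262, -0.965], [-1.0, -0.001, -0.008]]
ft_force: [1.9, -1.2, 0.4]
grip_width: 0.004
t 1.4333 [0.4776 0.0087 0.1983] F [ 1.93 -1.2   0.35] grip 0.004 todo [ 59.  108.1 -94.9]
```

```bash
python3 -m crank '[[0,28,-25,0],[0,28,-25,0],[0,28,-25,0],[0,22,-19,0],[0,8,-7,0],[0,0,0,0]]' >/dev/null
python3 -c "from h import *; to(T1)"
```

```text
t 1.9333 [0.5638 0.1515 0.1955] F [-1.35 -0.84 -0.57] grip 0.003 todo [ 55.4 -12.4  20.5]
```

```bash
python3 -m crank '[[20,-6,10,0],[20,-5,8,0],[8,0,0,0],[0,0,0,0],[0,0,0,0]]' >/dev/null
python3 -c "from h import *; to(T1)"
```

```text
t 2.35 [0.5562 0.1303 0.1453] F [0.27 0.46 0.12] grip -0.0 todo [5.2 0.5 1.5]
```

```bash
python3 -m crank '[[10,0,0,0],[10,0,0,0],[8,0,0,0],[6,0,0,0],[6,0,0,0],[6,0,0,0],[6,0,0,0],[6,0,0,0]]' | grep -E 'pos|force'
python3 -c "from h import *; to([.557,.129,.073])"
```

```text
ee_pos: [0.5585, 0.131, 0.086]
ft_force: [0.5, -0.1, 0.3]
t 3.0167 [0.5585 0.131  0.086 ] F [ 0.45 -0.07  0.27] grip -0.0 todo [13.  -2.   1.7]
```

```bash
python3 -m crank '[[6,0,0,0],[4,0,0,0],[2,0,0,0],[0,0,0,0],[0,0,0,0],[0,0,0,0],[0,0,0,0],[0,0,0,0]]' | grep -E 'pos|force'
python3 - <<'E'
from h import *
to([.557,.129,.073])
a=grab('top','top1')['color'];b=grab('side','side1')['color']
j=np.hstack([a[100:410,180:420],b[150:460,110:470]]);cv2.imwrite('pics/j1.png',cv2.resize(cv2.convertScaleAbs(j,alpha=1.6),None,fx=1.3,fy=1.3))
E
```

```text
ee_pos: [0.5582, 0.1313, 0.0719]
ft_force: [-0.5, -0.0, 0.3]
t 3.6833 [0.5582 0.1313 0.0719] F [-0.48 -0.03  0.27] grip 0.002 todo [-1.1 -1.8  1.9]
```

View pics/j1.png

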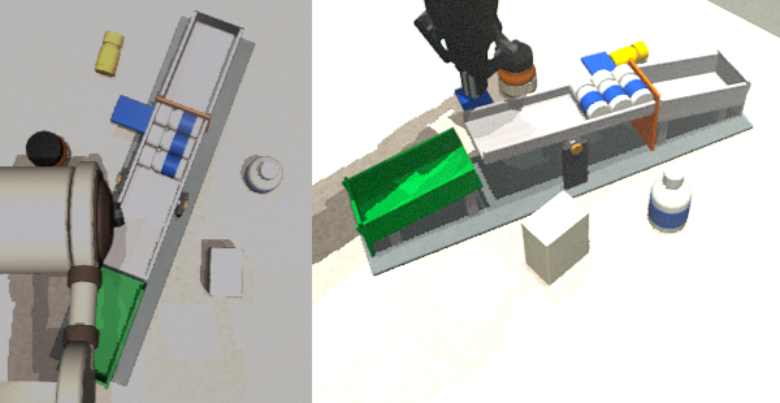

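The gate has tipped: the green-side end is down and the shutter-side tab is up at (597,62). The vials are still by the shutter at (612,92), so I'll hold the tab and give them time to roll.

```bash
python3 -m crank '[[0,0,0,0],[0,0,0,0],[0,0,0,0],[0,0,0,0],[0,0,0,0],[0,0,0,0],[0,0,0,0],[0,0,0,0]]' | grep -E 'pos|force'
python3 - <<'E'
from h import *
to([.557,.129,.073])
c=grab('top','top2');a=c['color'];b=grab('side','side2')['color']
W=world(c);hsv=cv2.cvtColor(a,cv2.COLOR_BGR2HSV);m=cv2.inRange(hsv,(95,120,50),(130,255,255));k,l,st,ce=cv2.connectedComponentsWithStats(m)
for i in range(1,k):
    if st[i,4]>40: print(ce[i].round(),np.median(W[l==i],0).round(3))
j=np.hstack([a[100:410,180:420],b[150:460,110:470]]);cv2.imwrite('pics/j2.png',cv2.resize(cv2.convertScaleAbs(j,alpha=1.6),None,fx=1.3,fy=1.3))
E
```

```text
ee_pos: [0.5585, 0.1313, 0.0723]
ft_force: [-0.7, -0.0, 0.8]
t 4.45 [0.5585 0.1313 0.0723] F [-0.69 -0.03  0.8 ] grip 0.001 todo [-0.8 -2.   1.8]
[281. 187.] [0.705 0.068 0.083]
[317. 212.] [0.661 0.011 0.106]
```

View pics/j2.png

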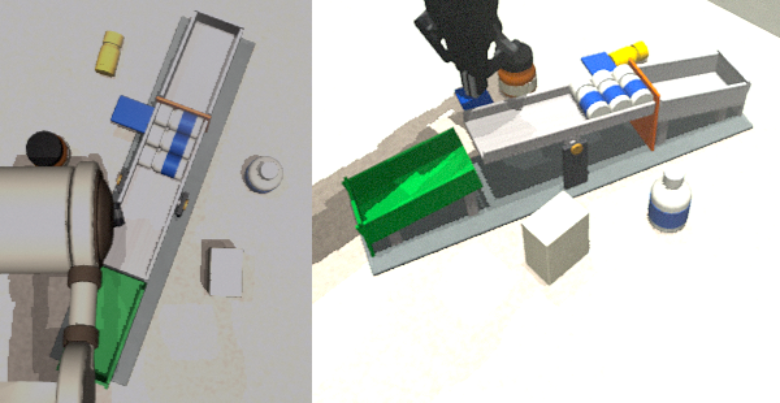

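```bash
python3 - <<'E'
from h import *
c=dict(np.load('pics/side2.npz'));a=c['color'];W=world(c)
cv2.imwrite('pics/z.png',cv2.resize(cv2.convertScaleAbs(a[130:270,180:330],alpha=2.5),None,fx=4,fy=4,interpolation=cv2.INTER_CUBIC))
hsv=cv2.cvtColor(a,cv2.COLOR_BGR2HSV);m=cv2.inRange(hsv,(95,120,50),(130,255,255));k,l,st,ce=cv2.connectedComponentsWithStats(m)
for i in range(1,k):
    if st[i,4]>25: q=W[l==i];print(st[i],np.median(q,0).round(3),q.min(0).round(3),q.max(0).round(3))
E
```

```text
[ 73 123  27  19 175] [0.56  0.626 0.017] [0.536 0.614 0.006] [0.591 0.642 0.027]
[ 37 134  39  17 212] [0.504 0.641 0.017] [ 0.234 -0.348  0.007] [0.526 0.686 0.654]
[317 190  27  18 281] [0.706 0.074 0.085] [ 0.234 -0.348  0.02 ] [0.777 0.118 0.654]
[316 211  52  26 432] [0.658 0.011 0.107] [ 0.234 -0.348  0.096] [0.701 0.031 0.654]
[220 218  29  17 244] [0.546 0.123 0.099] [ 0.234 -0.348  0.095] [0.57  0.152 0.654]
[377 314  12  11  38] [ 0.614 -0.113  0.025] [ 0.611 -0.121  0.011] [ 0.62  -0.108  0.037]
```

View pics/z.png

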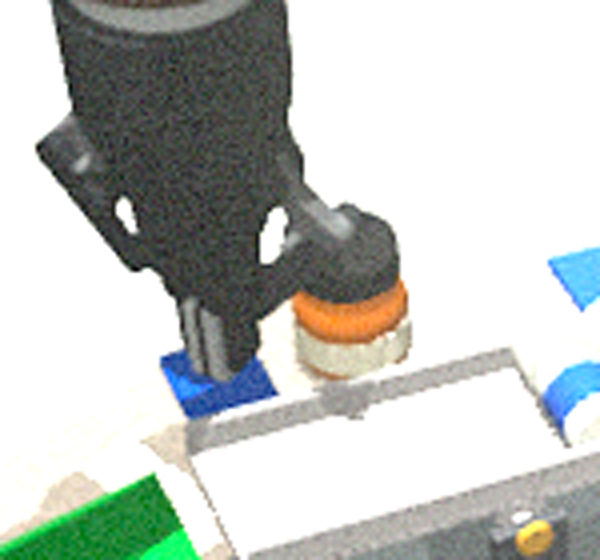

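The fingertip is on the raised tab, but the tab top is only down to about 98 mm although the reported TCP z is 72 mm. tab_shut at 83–85 mm agrees with the gate being only a quarter over, so I press on and watch the tab height.

```bash
cat >> h.py <<'E'
def tabs(n,f):
    c=grab(n,f);a=c['color'];W=world(c);hsv=cv2.cvtColor(a,cv2.COLOR_BGR2HSV);m=cv2.inRange(hsv,(95,120,50),(130,255,255));k,l,st,ce=cv2.connectedComponentsWithStats(m)
    for i in range(1,k):
        q=np.median(W[l==i],0)
        if st[i,4]>25 and q[1]<.4: print(n,ce[i].round(),q.round(3))
    return a
E
python3 -m crank '[[6,0,0,0],[5,0,0,0],[5,0,0,0],[0,0,0,0],[0,0,0,0],[0,0,0,0]]' | grep -E 'pos|force'
python3 - <<'E'
from h import *
to([.557,.129,.073]); tabs('side','side3');tabs('top','top3')
E
```

```text
ee_pos: [0.558, 0.1316, 0.054]
ft_force: [-0.1, -0.1, 0.4]
t 5.05 [0.558  0.1316 0.054 ] F [-0.07 -0.06  0.36] grip -0.001 todo [-19.1  -1.7   2. ]
side [328. 190.] [0.701 0.073 0.105]
side [317. 225.] [0.622 0.024 0.116]
side [233. 236.] [0.545 0.124 0.078]
side [382. 317.] [ 0.614 -0.114  0.032]
top [279. 187.] [0.701 0.069 0.104]
top [305. 240.] [0.614 0.028 0.114]
```

The vials are rolling now. I'll go down the last few millimetres and wait.

```bash
python3 -m crank '[[3,0,0,0],[2,0,0,0],[0,0,0,0],[0,0,0,0],[0,0,0,0],[0,0,0,0],[0,0,0,0],[0,0,0,0]]' | grep -E 'pos|force'
python3 -m crank '[[0,0,0,0],[0,0,0,0],[0,0,0,0],[0,0,0,0],[0,0,0,0],[0,0,0,0],[0,0,0,0],[0,0,0,0]]' | grep -E 'pos|force'
python3 - <<'E'
from h import *
to([.557,.129,.073]); b=tabs('side','side4');a=tabs('top','top4')
j=np.hstack([a[100:410,180:420],b[150:460,110:470]]);cv2.imwrite('pics/j4.png',cv2.resize(cv2.convertScaleAbs(j,alpha=1.6),None,fx=1.3,fy=1.3))
E
```

```text
ee_pos: [0.5588, 0.1315, 0.0501]
ft_force: [-0.7, 0.3, 1.9]
ee_pos: [0.5588, 0.1316, 0.0501]
ft_force: [-0.7, -0.6, 1.3]
t 6.4833 [0.5588 0.1316 0.0501] F [-0.74 -0.58  1.31] grip 0.002 todo [-22.9  -2.4   1.8]
side [327. 189.] [0.699 0.073 0.109]
side [234. 239.] [0.545 0.124 0.073]
side [174. 299.] [0.415 0.102 0.068]
side [384. 319.] [ 0.617 -0.117  0.026]
top [279. 188.] [0.699 0.069 0.108]
top [262. 361.] [0.426 0.097 0.068]
```

View pics/j4.png

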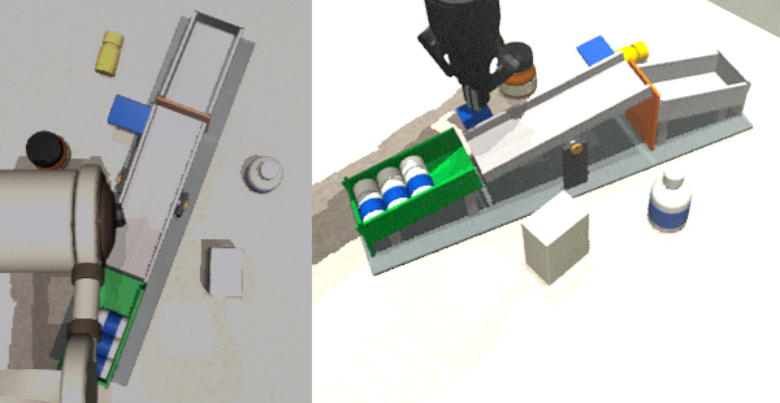

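All three vials lie in the green chute at (393,190) and the gate is fully over (tabs at 108 and 73 mm). Now I retract and go over to tab_shut.

```bash
python3 -m crank '[[-15,0,0,0],[-30,0,0,0],[-30,0,0,0],[-15,0,0,0],[0,0,0,0],[0,0,0,0]]' | grep -E 'pos|force'
python3 -m crank '[[0,25,18,0],[0,25,18,0],[0,25,18,0],[0,20,15,0],[0,10,8,0],[0,0,0,0],[0,0,0,0]]' | grep -E 'pos|force'
python3 - <<'E'
from h import *
to([.704,.075,.14]); tabs('side','side5');tabs('top','top5')
E
```

```text
ee_pos: [0.557, 0.1306, 0.1401]
ft_force: [-0.5, -0.1, -0.1]
ee_pos: [0.6759, 0.0839, 0.1226]
ft_force: [-0.5, 0.8, 0.1]
t 7.6667 [0.6759 0.0839 0.1226] F [-0.51  0.79  0.14] grip 0.004 todo [-18.2  24.2  16. ]
side [327. 189.] [0.699 0.073 0.109]
side [235. 236.] [0.549 0.128 0.074]
side [174. 299.] [0.416 0.101 0.068]
side [383. 319.] [ 0.615 -0.115  0.027]
```

```bash
python3 -m crank '[[0,12,8,0],[0,10,7,0],[0,0,0,0],[0,0,0,0]]' | grep -E 'pos|force'
python3 - <<'E'
from h import *
to([.704,.075,.09]); b=grab('side','side6')['color']
cv2.imwrite('pics/z6.png',cv2.resize(cv2.convertScaleAbs(b[90:270,200:420],alpha=1.8),None,fx=3,fy=3))
E
```

```text
ee_pos: [0.6965, 0.0788, 0.121]
ft_force: [0.2, 0.1, -0.2]
t 8.1 [0.6965 0.0788 0.121 ] F [ 0.21  0.14 -0.23] grip 0.002 todo [30.7  6.9  6.3]
```

View pics/z6.png

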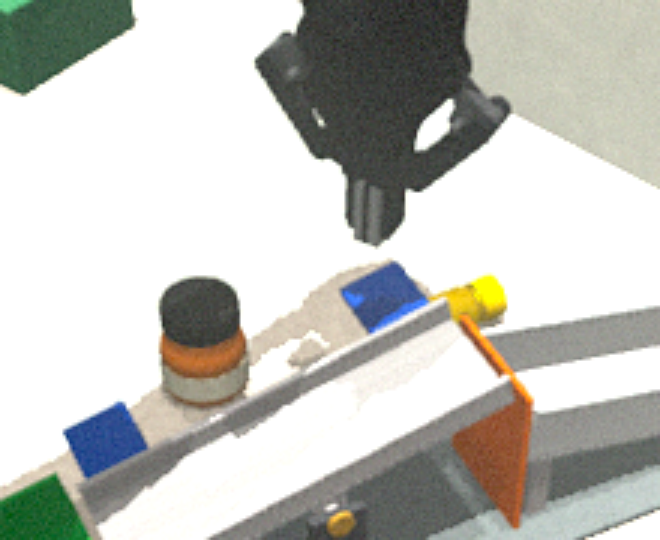

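The fingertip (370,240) hangs about 35 mm above the shutter-side tab (387,295), with the jar and yellow vial clear. I press down as before.

```bash
python3 -m crank '[[8,3,3,0],[8,3,3,0],[8,0,0,0],[6,0,0,0],[6,0,0,0],[6,0,0,0],[6,0,0,0],[6,0,0,0]]' | grep -E 'pos|force'
python3 - <<'E'
from h import *
to([.704,.075,.049]); tabs('side','side7')
E
```

```text
ee_pos: [0.7009, 0.0765, 0.0624]
ft_force: [-0.0, -0.3, 0.8]
t 8.8167 [0.7009 0.0765 0.0624] F [-0.02 -0.28  0.77] grip 0.002 todo [13.3  2.9  2.6]
side [332. 199.] [0.701 0.064 0.089]
side [234. 226.] [0.551 0.128 0.095]
side [174. 299.] [0.416 0.102 0.068]
side [378. 317.] [ 0.612 -0.11   0.028]
```

```bash
python3 -m crank '[[6,0,0,0],[5,0,0,0],[3,0,0,0],[0,0,0,0],[0,0,0,0],[0,0,0,0],[0,0,0,0],[0,0,0,0]]' | grep -E 'pos|force'
python3 - <<'E'
from h import *
to([.704,.075,.049]); tabs('side','side8')
E
```

```text
ee_pos: [0.7009, 0.0768, 0.0504]
ft_force: [-0.4, -0.5, -0.4]
t 9.5333 [0.7009 0.0768 0.0504] F [-0.36 -0.53 -0.37] grip 0.0 todo [1.3 2.5 2.7]
side [333. 206.] [0.706 0.065 0.073]
side [235. 218.] [0.555 0.127 0.109]
side [173. 299.] [0.415 0.102 0.068]
```

```bash
python3 -m crank '[[2,0,0,0],[2,0,0,0],[0,0,0,0],[0,0,0,0],[0,0,0,0],[0,0,0,0]]' | grep -E 'pos|force'
python3 -m crank '[[-15,0,0,0],[-30,0,0,0],[-35,0,0,0],[-35,0,0,0],[-20,0,0,0],[0,0,0,0],[0,0,0,0],[0,0,0,0]]' | grep -E 'pos|force'
python3 - <<'E'
from h import *
b=tabs('side','side9');a=tabs('top','top9')
j=np.hstack([a[100:410,180:420],b[150:460,110:470]]);cv2.imwrite('pics/j9.png',cv2.resize(cv2.convertScaleAbs(j,alpha=1.6),None,fx=1.3,fy=1.3))
E
```

```text
ee_pos: [0.7016, 0.0769, 0.0499]
ft_force: [0.3, 0.4, 1.2]
ee_pos: [0.7034, 0.0754, 0.1912]
ft_force: [-0.9, -0.3, -0.2]
side [330. 204.] [0.704 0.071 0.074]
side [235. 218.] [0.555 0.127 0.11 ]
side [174. 299.] [0.416 0.102 0.067]
side [383. 319.] [ 0.615 -0.115  0.029]
top [272. 187.] [0.707 0.083 0.073]
```

View pics/j9.png

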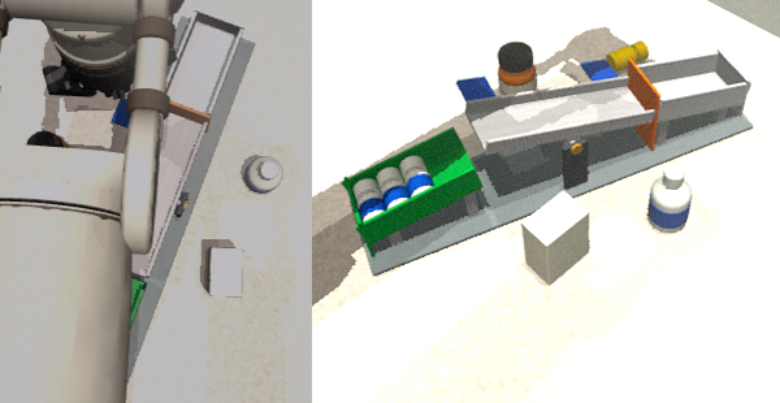

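The gate is back at the shutter side (tab tops at 74 and 110 mm). The three vials are still in the green chute at (393,190), the bystanders are standing, and the arm is clear. Handing in.

```bash
python3 -c "from bench import ctrl; print(ctrl.sign_off())"
```

```text
the job is handed in; nothing more can be done
None
```

I rocked the gate over and back by pressing the two blue tabs, and all three vials rolled into the green chute. I handed the job in after about 11 s of robot time, and the sign-off gives no verdict.

**Last checks:**
- **Gate:** the tab tops are at 74 mm (shutter end) and 110 mm (green end), which matches joint 0. With the gate tipped they read about 109 and 73 mm, the fully-over position.
- **Vials:** all three lie together in the green chute, and their measured position did not change between pictures.
- **Bystanders:** the bottle, carton and jar looked upright and in place in the last side view. I did not measure them again at the end.
- **Arm:** the fingers were about 90 mm or more above the tabs when I handed in, touching nothing. The largest force I read was about 2 N.

**Disagreement:** the fingertip met each tab about 23–26 mm higher than the reported TCP height suggested. The first press therefore stopped about a quarter of the way over. I went by the tab heights in the camera from then on and finished both presses that way. I did not find the cause of the offset.

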